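Put the washed steel tumblers up to drain

ROBOT

A 6-joint arm with a two-finger parallel gripper is mounted at the origin on a cart in front of the work surface, level with it; the furniture and walls round the work are solid. World frame = base frame: x ahead of the robot, y to its left, z up, the work surface at z = 0. Lengths are in mm, angles in rad, forces in N, time in s.
With the tool pointing down it reaches from about 350 to 725 mm from the base axis. Payload 4.3 kg.
Tool frame: the origin (TCP) lies between the finger pads; the fingertips stand 25 mm ahead of it and the grasp point (between the pads) lies 6 mm ahead of it (r.tip_reach is the distance from the TCP to the fingertips, in mm); z points along the fingers, y is the direction in which the jaws open and shut (so a half turn about z gives the same grasp; the last joint's range is limited). The gripper opens to 85 mm and grips with 20 to 120 N. Pads are 22 mm wide; open, the fingers measure 114 mm over their backs; the gripper's body (76 mm by 85 mm) begins 54 mm behind the grasp point. The pads swing forward as they close: fully open they stand 13 mm farther back than shut.
Start: joints at [-1.456, 0.377, 0.081, 1.274, 0, 1.46], TCP at [128.182, -560.565, 256.329] pointing down, gripper open.
Joint ranges: [-2.72, 2.72], [-0.84, 1.66], [-1.02, 1.22], [-1.77, 2.12], [-1.37, 1.28], [-3.14, 3.14]. Speed limits (rad/s): [2.57, 2.57, 3.14, 3.14, 3.14, 3.14].

INTERFACE

Orientations are given as a 3x3 rotation matrix whose columns are the frame's x, y, z axes.
In Python, from bench import r gives the robot as it stands.
- The arm moves only by the shell command python3 -m inch 'ROWS' [FORCE]. ROWS is JSON, a list of rows, each a list of 7 numbers: the turn, a rotation vector about the tool's x, y, z scaled (see below), then the shift along the tool's x, y, z scaled (see below), then the gripper command: -1 is shut, 1 is fully open, values between are in proportion. In form: [[rx, ry, rz, dx, dy, dz, grip], ...]. A call has 1 to 20 rows; each row is the pose to reach, as a shift and turn from the pose commanded when the call began, along the tool's axes at that moment; what a row does not reach only later rows make up. The controller multiplies each number of a shift by 0.25 m and each number of a turn by 90 degrees. A row lasts 1/12 s, in which the tool goes at most 41.7 mm and 7.16 degrees, less where a joint would pass 70% of its speed; a pose out of reach is approached as far as the arm can. A call with a number of a shift or a turn outside -1 to 1 is refused whole. A call with a gripper value outside its range is refused whole. The fingers move at their own pace and stop on an object; FORCE is the grip in N (left out, the last holds). Time passes only in rows, so rows that repeat a pose let the fingers close. It gives the time, the measured TCP pose, the force and the opening at its end, in the units of the state.
- r.state(): the state, without advancing time (a new reading comes with each control period).
- r.capture(name): name is "side" or "top" or "wrist"; returns the picture (400x640x3 uint8, red, green, blue); there is no depth.
- r.get_calibration(name): a dict with "fx", "fy", "cx", "cy" (pixels), "pose" (4x4, takes a point from camera to world coordinates); the wrist camera has in their place "tool_from_camera" (4x4, takes a point from camera to tool coordinates, whose origin is the TCP and whose axes are the flange's). Camera axes: x right, y down, z forward; pixel columns grow to the right and rows downward; lengths in mm; the calibration is good to about 2 mm. A picture is of the moment at which its call begins: read the wrist's pose just before it. get_calibration takes no time and is no camera call.
- r.finish_job(): hands the job in, once; it reports no verdict.
The state is a dict: "time": time; "q": joint angles; "joint_vel": joint speeds; "tau": joint torques, N m; "eef_pos": TCP position; "eef_rot": TCP orientation; "wrist_force": force on the tool from outside, world axes, zero at the start; "wrist_torque": the same for the moment, N m; "grip_width": finger opening in mm.
Only numpy, scipy, OpenCV 4.12 (cv2) and the standard library are available. Lean on these libraries where they do the work, as an engineer would, in place of code of your own. Each camera call takes 0.05 s, during which the arm holds its last target. There are 200 camera calls.

TASK

The drying rack has one prong free. Hang on it, pushed fully home onto the board, whichever of the two steel tumblers on the worktop that prong is made for (the tall narrow flask on the tall slim prong, the short wide cup on the short stout prong), and stand the other one mouth down on the sink's draining board. Lower them into place rather than dropping them, let go of them, and leave the beaker that already hangs on the rack and everything else as they are.

Things in the scene. Friction and masses are not known exactly. Their poses are not given: they have to be found in the camera images.
- rack: Drying rack, fixed: a beech board 330 x 130 x 14 mm on steel wire legs. The board's upper face slopes 30 degrees, its low edge towards the robot; two wire prongs stand square on it, 160 mm apart. Origin on the worktop under the middle of the board, whose face is 62 mm above it; y runs along the board through both prong feet (at y = +80 and -80 mm), x points to the high rear edge.
- slim_prong: Tall slim prong of two crossed round-topped wire hoops: 41 mm across, 125 mm long. May stand at either end of the rack. Origin at its foot, in the board's face; z points up the prong, leaning 30 degrees from vertical towards the robot's side; y along the rack.
- stout_prong: Short stout prong of the same kind: 50 mm across, 70 mm long. Origin and axes as for the slim one.
- hung_beaker: Steel beaker that already hangs mouth down on one of the two prongs (either, at either end): 63 mm across, 150 mm long. Origin at the centre of its mouth, a few mm from the foot of the prong it covers; z towards its closed end. Leave it.
- flask: Tall narrow straight steel tumbler, standing mouth down on the worktop: 52 mm outside, 45 mm inside, 165 mm long, closed end 6 mm thick. Origin at the centre of its open mouth, z towards its closed end (up, as it stands). It goes over the slim prong; its mouth is too narrow for the stout one.
- cup: Short wide straight steel tumbler, standing mouth down on the worktop: 62 mm outside, 55 mm inside, 100 mm long, closed end 6 mm thick. Origin at the centre of its open mouth, z towards its closed end. It goes over the stout prong; it is not deep enough for the slim one.
- draining_board (a point): A point on the flat draining board of the sink, the pale panel to the robot's left. The panel's top is 4.5 mm above the worktop; its right-hand edge runs 75 mm to the right of this point, it extends 170 mm to the robot's side, 280 mm to the rear and over 200 mm to the left of it.
- tin: Small food tin, 75 mm across, 58 mm high, standing at the back; bystander.
- pump_bottle: Clear soap bottle with a pump, 150 mm high, at the back; bystander.
- spoon: Teaspoon, 130 mm long, lying on the worktop; bystander.
Mind the look-alikes: they are no part of the job. What is shaped like the cup but red or yellow is not meant.

How it is judged (in metres and radians):
At the end, for the whole second after the job is handed in: The tumbler made for the free prong hangs on it with its mouth within 10 mm of the prong's foot and in line within 8 degrees; the other stands mouth down (within 5 degrees) with its centre at least 20 mm inside the right edge of the draining board; both at rest; the beaker still on its prong (((distance between hung_beaker and stout_prong below 0.03 m and distance between flask and slim_prong below 0.01 m and angle between the z axis of flask and the z axis of slim_prong, either way round below 0.14 rad and angle between cup's own z axis and vertical below 0.1 rad and height (world z) of cup between -0.005 and 0.012 m and world y of cup between 0.375 and 0.8 m and world x of cup between 0.34 and 0.76 m) or (distance between hung_beaker and slim_prong below 0.03 m and distance between cup and stout_prong below 0.01 m and angle between the z axis of cup and the z axis of stout_prong, either way round below 0.14 rad and angle between flask's own z axis and vertical below 0.1 rad and height (world z) of flask between -0.005 and 0.012 m and world y of flask between 0.375 and 0.8 m and world x of flask between 0.34 and 0.76 m)) and linear speed of each of flask, cup below 0.02 m/s); the robot touches nothing.
It fails at once if the beaker already hanging on the rack is shifted by more than 25 mm (distance of hung_beaker from where it was at the start of the episode above 0.025 m).
It fails at once if a bystander (tin, pump bottle or spoon) is shifted by more than 30 mm (distance of any of tin, pump_bottle, spoon from where it was at the start of the episode above 0.03 m).
It fails at once if a tumbler is dropped: it moves faster than 0.7 m/s while not held ((linear speed of flask above 0.7 m/s and contact force between flask and the fingers below 0.3 N) or (linear speed of cup above 0.7 m/s and contact force between cup and the fingers below 0.3 N)).
It also fails if it takes over 72 s, if anything falls off the work surface, if the arm or the gripper's body presses on something with over 40 N, if the wrist force passes 120 N, or if a joint passes its speed limit or range.

## Working session

There is one attempt and no reset: what is moved stays moved. The work goes in short steps, Python scripts to look and compute and a shell command to move; the robot and the scene stay as the last step left them, time stands still between calls to the robot, and variables do not carry over. Pictures are saved under pics/ and viewed, about 8 in all and at most 12, crops included, and the job is handed in when it is done.

```bash
ls; mkdir -p pics; python3 - <<'E'
from bench import r
import cv2,numpy as np
for n in("side","top"):
    im=r.capture(n); cv2.imwrite(f"pics/{n}0.png",im[:,:,::-1])
    c=r.get_calibration(n); print(n,{k:(np.round(v,3).tolist()) for k,v in c.items()})
print(np.round(r.get_calibration("wrist")["tool_from_camera"],3).tolist())
s=r.state();print(s)
E
```

```text
pics
side {'fx': 489.446, 'fy': 489.446, 'cx': 311.767, 'cy': 200.889, 'pose': [[-0.984, -0.096, 0.15, 353.068], [-0.176, 0.412, -0.894, 1213.937], [0.024, -0.906, -0.422, 607.596], [0.0, 0.0, 0.0, 1.0]]}
top {'fx': 490.964, 'fy': 490.964, 'cx': 311.421, 'cy': 200.147, 'pose': [[-0.005, -0.995, 0.099, 446.291], [-1.0, 0.006, 0.019, 90.704], [-0.02, -0.098, -0.995, 1260.189], [0.0, 0.0, 0.0, 1.0]]}
[[0.001, -0.949, -0.315, 81.454], [1.0, 0.002, -0.0, 0.141], [0.001, -0.315, 0.949, -118.772], [0.0, 0.0, 0.0, 1.0]]
{'time': 0.1, 'q': array([-1.45630825e+00,  3.78026745e-01,  7.97870323e-02,  1.27438052e+00,
       -3.08603755e-05,  1.46048600e+00]), 'joint_vel': array([-0.00042507, -0.00113618,  0.0042125 ,  0.00021153, -0.0012996 ,
        0.00080073]), 'tau': array([ 1.11340803e-03, -4.64692712e+01,  2.70582390e+01,  1.19819140e-02,
       -1.11426939e-04,  7.45340056e-07]), 'eef_pos': array([ 128.10443232, -560.01089288,  255.44393637]), 'eef_rot': array([[ 9.74839079e-01,  2.22909652e-01, -2.39018157e-04],
       [ 2.22909715e-01, -9.74837416e-01,  1.80844185e-03],
       [ 1.70115301e-04, -1.81621926e-03, -9.99998336e-01]]), 'wrist_force': array([ 0.19478409, -0.61010115, -0.27954842]), 'wrist_torque': array([-0.0308856 ,  0.04492801, -0.02400928]), 'grip_width': 85.25673298554473}
```

View pics/top0.png

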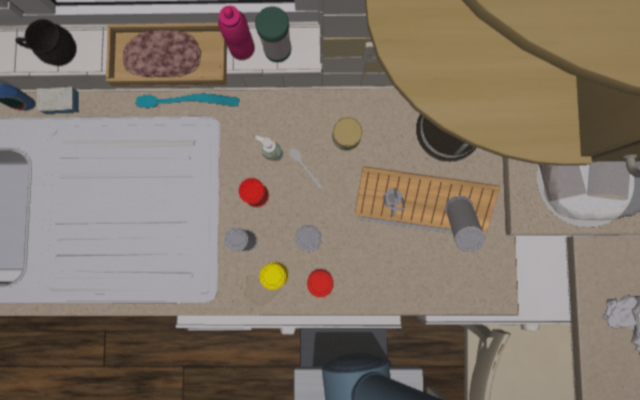

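View pics/side0.png

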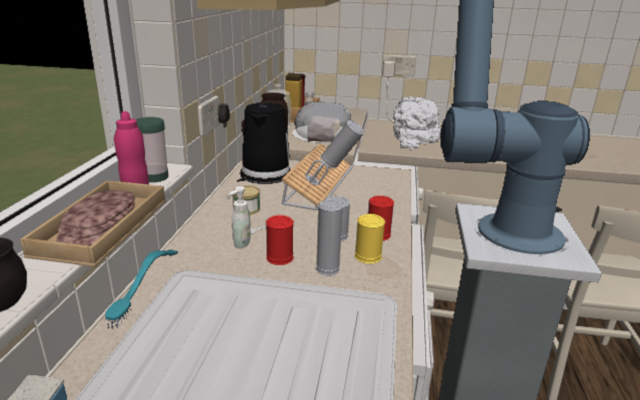

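The top view shows the rack around (428,200), with the free prong at (395,200) and the beaker at (465,222). The tall flask is at (237,240) and the grey cup at (308,238), with red and yellow decoys around them. I'll zoom in on the prong and tumblers.

```bash
python3 - <<'E'
import cv2,numpy as np
t=cv2.imread("pics/top0.png");s=cv2.imread("pics/side0.png")
a=cv2.resize(t[160:260,350:510],None,fx=5,fy=5,interpolation=2)[:,:800]
a=cv2.resize(t[160:260,350:510],(480,300),interpolation=2)
b=cv2.resize(t[220:270,220:330],(320,145),interpolation=2)
c=cv2.resize(s[110:280,270:400],(390,510),interpolation=2)
o=np.zeros((510,800+70,3),np.uint8);o[:300,:480]=a;o[310:455,:320]=b;o[:,480:870]=c
cv2.imwrite("pics/z0.png",o[:,:800])
E
```

```text
(no output)
```

View pics/z0.png

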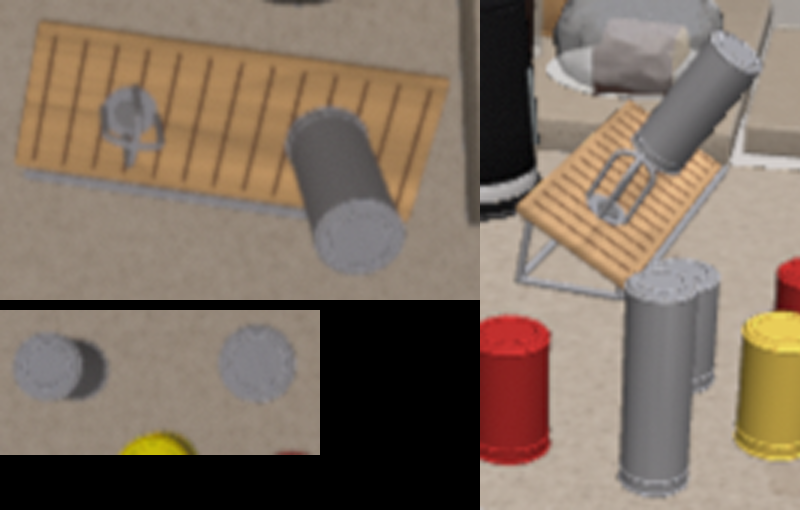

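The crop shows the free prong is squat: its foot disc is at side (313,179) and top (393,197), and its hoop top is near side (321,161). I'll measure it by triangulation.

```bash
cat > h.py <<'E'
import numpy as np,cv2
from bench import r
C={n:r.get_calibration(n) for n in("side","top")}
def ray(n,p):
    c=C[n];d=c["pose"][:3,:3]@np.array([(p[0]-c["cx"])/c["fx"],(p[1]-c["cy"])/c["fy"],1]);return c["pose"][:3,3],d/np.linalg.norm(d)
def onz(n,p,z):
    o,d=ray(n,p);return o+d*(z-o[2])/d[2]
def tri(ps,pt):
    o1,d1=ray("side",ps);o2,d2=ray("top",pt)
    a,b=np.linalg.lstsq(np.c_[d1,-d2],o2-o1,rcond=None)[0]
    p,q=o1+a*d1,o2+b*d2;return np.round((p+q)/2,1),round(float(np.linalg.norm(p-q)),1)
def proj(n,P):
    c=C[n];v=np.linalg.inv(c["pose"])@np.r_[P,1];return np.array([c["fx"]*v[0]/v[2]+c["cx"],c["fy"]*v[1]/v[2]+c["cy"]])
E
python3 - <<'E'
from h import *
S=lambda x,y:(270+(x-480)/3,110+y/3)
T=lambda x,y:(350+x/3,160+y/3)
for n,a,b in[("RL",S(520,208),T(40,22)),("RR",S(630,103),T(447,75)),("FL",S(625,285),T(17,162)),("foot",S(607,209),T(130,110)),("tip",S(638,155),T(130,155)),("beakertop",S(735,52),T(360,236))]:
    print(n,*tri(a,b))
# tumblers
U=lambda x,y:(220+x*110/320,220+y*50/145)
print("flask",*tri(S(665,280),U(48,367-310)), "z165:",onz("top",U(48,57),165))
print("cup",onz("top",U(257,363-310),100),onz("side",S(690,272),100), tri(S(690,272),U(257,53)))
print("flask base side",onz("side",S(652,482),0))
t=cv2.imread("pics/top0.png");h=cv2.cvtColor(t,cv2.COLOR_BGR2HSV)
for nm,(lo,hi) in dict(red=((0,150,80),(8,255,255)),yel=((22,150,80),(35,255,255))).items():
    n,l,st,ce=cv2.connectedComponentsWithStats(cv2.inRange(h,lo,hi))
    for i in range(1,n):
        if 150<st[i,4]<3000: print(nm,st[i],onz("top",ce[i],100).round())
print("sink edge",onz("top",(219,210),4.5))
E
```

```text
RL [641.  -12.3  86.1] 0.9
RR [ 593.  -335.2   87.8] 5.8
FL [535.1   3.8  25.6] 4.5
foot [571.8 -86.6  61.8] 1.0
tip [536. -76. 124.] 10.3
beakertop [ 467.5 -232.1  185.2] 1.9
flask [467.1 279.5 165.2] 0.4 z165: [467.29904034 279.57096048 165.        ]
cup [470.96044547 120.9136943  100.        ] [465.73464249 121.79338405 100.        ] (array([468.4, 120.7,  99.4]), 5.1)
flask base side [468.99792935 285.88695944   0.        ]
red [239 178  29  29 620] [581. 253. 100.]
red [307 270  26  27 555] [367.  95. 100.]
yel [259 262  29  28 611] [385. 204. 100.]
sink edge [546.7365439  353.26501661   4.5       ]
```

The free prong is the stout one: foot (572,-87,62), tip about 70 mm up the axis, rack yaw about -8.5°. So the cup goes on the prong and the flask on the draining board. Measured heights are 99 mm for the cup and 165 mm for the flask, which match the text. Next I'll work out the moves to a point above the cup.

```bash
cat >> h.py <<'E'
from scipy.spatial.transform import Rotation as Ro
yaw=np.deg2rad(-8.5)
def Rt(yaw,tilt=0):
    x=np.array([np.cos(yaw),np.sin(yaw),0]);z=np.array([0,0,-1.]);R=np.c_[x,np.cross(z,x),z]
    return R@Ro.from_euler("y",tilt,degrees=True).as_matrix()
FOOT=np.array([572.3,-86.5,61.8]);AX=-Rt(yaw,30)[:,2]
def row(p,R,s=None,pos=None):
    s=s or r.state();A=s["eef_rot"];q=s["eef_pos"] if pos is None else pos
    return np.r_[Ro.from_matrix(A.T@R).as_rotvec()/(np.pi/2),A.T@(np.array(p)-q)/250].round(4)
def show(): 
    s=r.state();print(round(s["time"],2),s["eef_pos"].round(1),s["eef_rot"].round(3).tolist(),s["wrist_force"].round(1),round(s["grip_width"],1),s["q"].round(2))
E
python3 - <<'E'
from h import *
R=Rt(yaw)
print(row([370,-200,260],R),row([468,121,235],R),AX)
s=dict(r.state());s["eef_pos"]=np.array([370,-200,260.]);s["eef_rot"]=R;print(row([468,121,235],R,s))
E
```

```text
[-1.2000e-03  1.0000e-04  2.3760e-01  1.2642e+00 -1.1882e+00 -1.5900e-02] [-1.2000e-03  1.0000e-04  2.3760e-01  1.9326e+00 -2.3523e+00  8.6400e-02] [-0.49450793  0.07390471  0.8660254 ]
[ 0.      0.      0.      0.1979 -1.3278  0.1   ]
```

```bash
python3 -m inch '[[0,0,0.1,0.5,-0.47,0,1],[0,0,0.2376,0.95,-0.89,0,1],[0,0,0.2376,0.95,-0.89,0,1],[0,0,0.2376,0.95,-0.89,0,1],[0,0,0.2376,0.95,-0.89,0,1],[0,0,0.2376,0.95,-0.89,0,1],[0,0,0.2376,0.95,-0.89,0,1],[0,0,0.2376,0.95,-0.89,0,1],[0,0,0.2376,0.95,-0.89,0,1],[0,0,0.2376,0.95,-0.89,0,1],[0,0,0.2376,0.95,-0.89,0,1],[0,0,0.2376,0.95,-0.89,0,1]]'
python3 - <<'E'
from h import *
show();print(row([400,-50,260],Rt(yaw)),row([468,121,235],Rt(yaw)))
E
```

```text
time: 1.1
eef_pos: [309.6, -291.7, 256.1]
eef_rot: [[0.989, -0.149, -0.0], [-0.149, -0.989, -0.0], [-0.0, 0.0, -1.0]]
wrist_force: [0.5, 0.4, -0.1]
grip_width: 85.3
1.1 [ 309.6 -291.7  256.1] [[0.989, -0.149, -0.0], [-0.149, -0.989, -0.0], [-0.0, 0.0, -1.0]] [ 0.5  0.4 -0.1] 85.3 [-0.9   0.08 -0.31  1.19 -0.    2.39]
[ 2.0000e-04  2.0000e-04 -1.0000e-03  2.1290e-01 -1.0099e+00 -1.5800e-02] [ 2.0000e-04  2.0000e-04 -1.0000e-03  3.7970e-01 -1.7269e+00  8.3900e-02]
```

The last joint would run past its range with tool x pointing forward. I'll turn -90° instead, so tool x lies along the rack's y axis and the lean becomes a turn about tool x.

```bash
cat >> h.py <<'E'
yaw=np.deg2rad(81.5)
def Rt(yaw=yaw,tilt=0):
    x=np.array([np.cos(yaw),np.sin(yaw),0]);z=np.array([0,0,-1.]);R=np.c_[x,np.cross(z,x),z]
    return R@Ro.from_euler("x",-tilt,degrees=True).as_matrix()
AX=-Rt(yaw,30)[:,2]
E
python3 -m inch '[[0,0,-0.08,0.21,-1,-0.016,1],[0,0,-0.16,0.21,-1,-0.016,1],[0,0,-0.24,0.21,-1,-0.016,1],[0,0,-0.32,0.21,-1,-0.016,1],[0,0,-0.4,0.21,-1,-0.016,1],[0,0,-0.48,0.21,-1,-0.016,1],[0,0,-0.56,0.21,-1,-0.016,1],[0,0,-0.64,0.21,-1,-0.016,1],[0,0,-0.72,0.21,-1,-0.016,1],[0,0,-0.8,0.21,-1,-0.016,1],[0,0,-0.88,0.21,-1,-0.016,1],[0,0,-0.96,0.21,-1,-0.016,1],[0,0,-1,0.21,-1,-0.016,1],[0,0,-1,0.21,-1,-0.016,1]]'
python3 - <<'E'
from h import *
show();print(AX,row([468,121,235],Rt()))
E
```

```text
time: 2.27
eef_pos: [399.2, -52.6, 260.2]
eef_rot: [[0.15, 0.989, -0.0], [0.989, -0.15, -0.0], [-0.0, -0.0, -1.0]]
wrist_force: [0.4, -0.1, -0.1]
grip_width: 85.9
2.27 [399.2 -52.6 260.2] [[0.15, 0.989, -0.0], [0.989, -0.15, -0.0], [-0.0, -0.0, -1.0]] [ 0.4 -0.1 -0.1] 85.9 [-0.29  0.03 -0.35  1.19 -0.    1.43]
[-0.49450793  0.07390471  0.8660254 ] [-1.000e-04  2.000e-04 -1.200e-03  7.279e-01  1.682e-01  1.004e-01]
```

```bash
python3 -m inch '[[0,0,0,0.728,0.168,0.1,1],[0,0,0,0.728,0.168,0.1,1],[0,0,0,0.728,0.168,0.1,1],[0,0,0,0.728,0.168,0.1,1],[0,0,0,0.728,0.168,0.1,1],[0,0,0,0.728,0.168,0.1,1],[0,0,0,0.728,0.168,0.1,1],[0,0,0,0.728,0.168,0.1,1]]' | head -2
cat >> h.py <<'E'
def wray(s,p):
    c=r.get_calibration("wrist");M=np.eye(4);M[:3,:3]=s["eef_rot"];M[:3,3]=s["eef_pos"];P=M@c["tool_from_camera"]
    d=P[:3,:3]@np.array([(p[0]-c["cx"])/c["fx"],(p[1]-c["cy"])/c["fy"],1]);return P[:3,3],d
def wz(s,p,z):
    o,d=wray(s,p);return o+d*(z-o[2])/d[2]
def wproj(s,X):
    c=r.get_calibration("wrist");M=np.eye(4);M[:3,:3]=s["eef_rot"];M[:3,3]=s["eef_pos"]
    v=np.linalg.inv(M@c["tool_from_camera"])@np.r_[X,1];return np.array([c["fx"]*v[0]/v[2]+c["cx"],c["fy"]*v[1]/v[2]+c["cy"]])
E
python3 - <<'E'
from h import *
show();s=r.state();im=r.capture("wrist");cv2.imwrite("pics/w1.png",im[:,:,::-1])
print(wproj(s,[469.5,121,100]))
E
```

```text
time: 2.93
eef_pos: [467.5, 121.4, 235.1]
2.93 [467.5 121.4 235.1] [[0.15, 0.989, -0.001], [0.989, -0.15, -0.001], [-0.001, -0.001, -1.0]] [-0.1 -0.1 -0.1] 85.4 [ 0.12  0.2  -0.22  1.15 -0.    1.84]
[318.54755724 191.30898102]
```

View pics/w1.png

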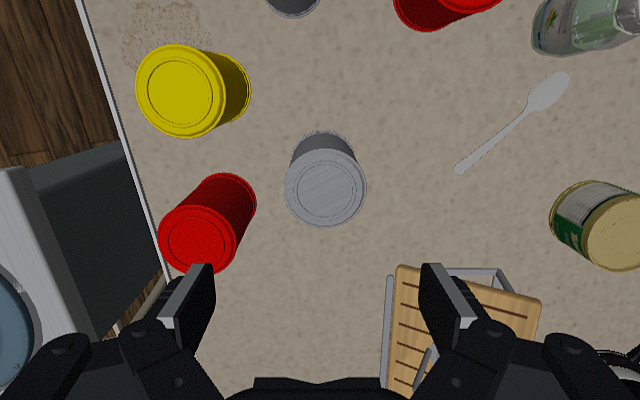

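The wrist view shows the grey cup's closed end centred near (325,187). The decoys are clear of the jaws, and the rack is at the lower right.

```bash
python3 - <<'E'
from h import *
s=r.state();im=cv2.imread("pics/w1.png")
g=cv2.cvtColor(im,cv2.COLOR_BGR2HSV);b=im.astype(int)
m=((g[...,1]<28)&(g[...,2]>110)).astype(np.uint8)*255;m[:130]=0;m[240:]=0;m[:,:270]=0;m[:,380:]=0
m=cv2.morphologyEx(m,cv2.MORPH_CLOSE,np.ones((7,7)));m=cv2.morphologyEx(m,cv2.MORPH_OPEN,np.ones((5,5)))
c=max(cv2.findContours(m,0,1)[0],key=cv2.contourArea);e=cv2.fitEllipse(cv2.convexHull(c));print(e)
a=wz(s,e[0],100);print(a, wz(s,(325,187),100))
h=a[:2].tolist()
o,d=wray(s,e[0]);o2,d2=ray("top",(220+257*110/320,220+53*50/145))
A=np.linalg.lstsq(np.c_[d,-d2],o2-o,rcond=None)[0];print("tri",o+A[0]*d,o2+A[1]*d2)
print(row(h+[81],Rt(),s))
E
```

```text
((323.99334716796875, 187.31661987304688), (81.19225311279297, 84.1031723022461), 99.74552154541016)
[473.98198973 123.21179151 100.        ] [474.76012805 123.34434357 100.        ]
tri [473.78555548 120.75773535  92.00892345] [471.13135771 121.12299217  91.96199793]
[-2.000e-04  4.000e-04 -1.800e-03  1.230e-02  2.490e-02  6.171e-01]
```

```bash
python3 -m inch '[[0,0,0,0.004,0.018,0.1,1],[0,0,0,0.004,0.018,0.2,1],[0,0,0,0.004,0.018,0.3,1],[0,0,0,0.004,0.018,0.4,1],[0,0,0,0.004,0.018,0.5,1],[0,0,0,0.004,0.018,0.58,1],[0,0,0,0.004,0.018,0.616,1],[0,0,0,0.004,0.018,0.616,1],[0,0,0,0.004,0.018,0.616,0],[0,0,0,0.004,0.018,0.616,-1],[0,0,0,0.004,0.018,0.616,-1],[0,0,0,0.004,0.018,0.616,-1],[0,0,0,0.004,0.018,0.616,-1],[0,0,0,0.004,0.018,0.616,-1],[0,0,0,0.004,0.018,0.616,-1]]' 60
python3 - <<'E'
from h import *
show()
E
```

```text
time: 4.23
eef_pos: [473.6, 122.7, 83.3]
eef_rot: [[0.148, 0.989, 0.004], [0.989, -0.148, -0.001], [0.0, 0.004, -1.0]]
wrist_force: [-1.1, -0.7, 6.4]
grip_width: 60.6
4.23 [473.6 122.7  83.3] [[0.148, 0.989, 0.004], [0.989, -0.148, -0.001], [0.0, 0.004, -1.0]] [-1.1 -0.7  6.4] 60.6 [ 0.12  0.33 -0.46  0.77 -0.    1.84]
```

```bash
python3 -m inch '[[0,0,0,0,0,-0.05,-1],[0,0,0,0,0,-0.12,-1],[0,0,0,0,0,-0.2,-1],[0,0,0,0,0,-0.28,-1],[0,0,0,0,0,-0.36,-1],[0,0,0,0,0,-0.44,-1],[0,0,0,0,0,-0.52,-1],[0,0,0,0,0,-0.56,-1],[0,0,0,0,0,-0.56,-1]]' 60
python3 - <<'E'
from h import *
show(); print(row(FOOT+AX*(83.5+87),Rt(tilt=30)))
E
```

```text
time: 4.98
eef_pos: [474.1, 123.2, 224.7]
eef_rot: [[0.148, 0.989, 0.006], [0.989, -0.148, 0.001], [0.002, 0.006, -1.0]]
wrist_force: [0.1, -0.6, -0.8]
grip_width: 60.8
4.98 [474.1 123.2 224.7] [[0.148, 0.989, 0.006], [0.989, -0.148, 0.001], [0.002, 0.006, -1.0]] [ 0.1 -0.6 -0.8] 60.8 [ 0.12  0.21 -0.23  1.12 -0.    1.84]
[-3.294e-01 -1.100e-03 -2.000e-04 -7.717e-01  1.712e-01  6.060e-02]
```

```bash
python3 -m inch '[[-0.015,0,0,-0.04,0.008,0,-1],[-0.05,0,0,-0.11,0.025,0.005,-1],[-0.09,0,0,-0.2,0.045,0.01,-1],[-0.13,0,0,-0.29,0.065,0.018,-1],[-0.17,0,0,-0.38,0.086,0.026,-1],[-0.21,0,0,-0.47,0.106,0.035,-1],[-0.25,0,0,-0.56,0.126,0.043,-1],[-0.28,0,0,-0.64,0.145,0.05,-1],[-0.31,0,0,-0.71,0.16,0.056,-1],[-0.3294,-0.001,0,-0.755,0.169,0.06,-1],[-0.3294,-0.001,0,-0.772,0.171,0.06,-1],[-0.3294,-0.001,0,-0.772,0.171,0.06,-1],[-0.3294,-0.001,0,-0.772,0.171,0.06,-1]]' 60
python3 - <<'E'
from h import *
show(); s=r.state();z=-s["eef_rot"][:,2];print("mouth",s["eef_pos"]-83.5*z, "foot in tool",s["eef_rot"].T@(FOOT-s["eef_pos"]))
ims={n:r.capture(n)[:,:,::-1] for n in("side","top","wrist")}
for n in ims: cv2.imwrite(f"pics/p1_{n}.png",ims[n])
a=cv2.resize(ims["side"][90:240,260:400],(420,450),interpolation=2)
b=cv2.resize(ims["top"][150:270,340:470],(380,350),interpolation=2)
o=np.zeros((450,800,3),np.uint8);o[:,:420]=a;o[:350,420:]=b;cv2.imwrite("pics/z1.png",o)
E
```

```text
time: 6.07
eef_pos: [485.7, -74.1, 206.2]
eef_rot: [[0.148, 0.86, 0.488], [0.989, -0.129, -0.074], [-0.001, 0.494, -0.87]]
wrist_force: [-0.5, -0.1, -1.7]
grip_width: 60.8
6.07 [485.7 -74.1 206.2] [[0.148, 0.86, 0.488], [0.989, -0.129, -0.074], [-0.001, 0.494, -0.87]] [-0.5 -0.1 -1.7] 60.8 [-0.33 -0.14 -0.8   0.4   0.09  1.41]
mouth [526.43359581 -80.24296136 133.53402127] foot in tool [  0.68554957   4.84225126 168.73338547]
```

View pics/z1.png

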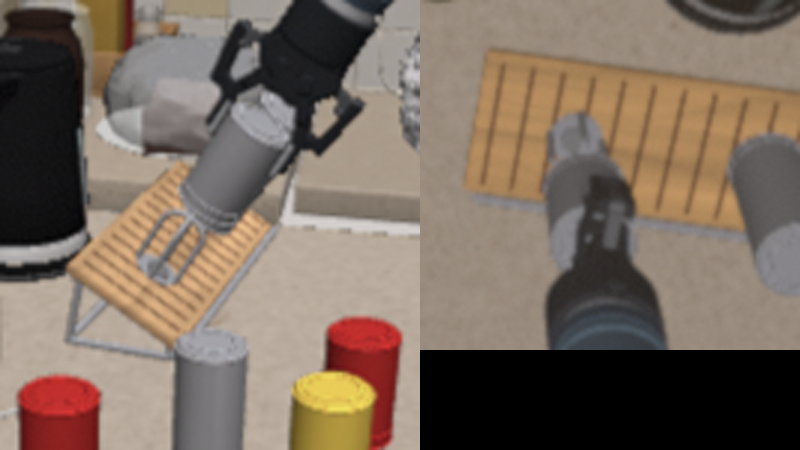

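View pics/p1_wrist.png

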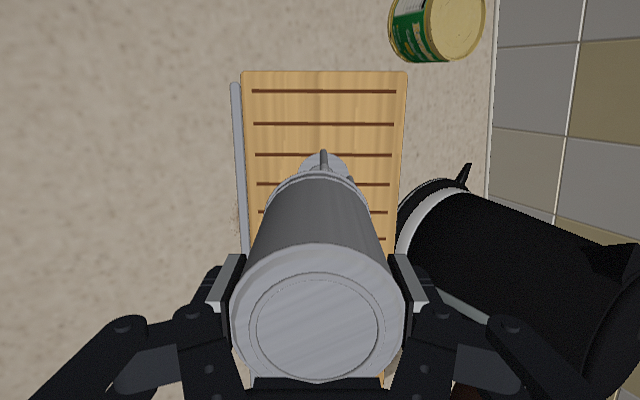

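The wrist view shows the foot disc just beyond the cup's mouth, near (323,160), the board edges at x≈243 and 402, and the cup lid at 230–405. Side and top show the cup above the prong and roughly in line. I'll measure the residual offset from these edges.

```bash
python3 - <<'E'
from h import *
c=r.get_calibration("wrist");print({k:round(c[k],1) for k in("fx","fy","cx","cy")})
im=cv2.imread("pics/p1_wrist.png");h=cv2.cvtColor(im,cv2.COLOR_BGR2HSV)
S=cv2.GaussianBlur(h[...,1],(3,3),0);
for y in (105,140,150,155,160,165,170,175,182,190,200,215,230,250,270):
    row=(h[y,:,1]>80).astype(int); w=np.where(row[215:430])[0]+215
    g=np.where((h[y,262:392,1]<60))[0]+262
    print(y,"wood",w.min(),w.max(),"grey",(g.min(),g.max(),(g.min()+g.max())/2) if len(g) else None)
cv2.imwrite("pics/z2.png",cv2.resize(im[130:300,225:415],None,fx=3.5,fy=3.5,interpolation=2)[:600])
E
```

```text
{'fx': 355.9, 'fy': 355.9, 'cx': 316.6, 'cy': 195.1}
105 wood 242 405 grey None
140 wood 244 402 grey None
150 wood 245 401 grey (np.int64(321), np.int64(325), np.float64(323.0))
155 wood 245 401 grey (np.int64(311), np.int64(335), np.float64(323.0))
160 wood 245 400 grey (np.int64(304), np.int64(341), np.float64(322.5))
165 wood 246 400 grey (np.int64(300), np.int64(345), np.float64(322.5))
170 wood 246 399 grey (np.int64(298), np.int64(347), np.float64(322.5))
175 wood 246 399 grey (np.int64(292), np.int64(349), np.float64(320.5))
182 wood 247 398 grey (np.int64(281), np.int64(353), np.float64(317.0))
190 wood 247 424 grey (np.int64(274), np.int64(359), np.float64(316.5))
200 wood 248 421 grey (np.int64(268), np.int64(365), np.float64(316.5))
215 wood 249 428 grey (np.int64(263), np.int64(370), np.float64(316.5))
230 wood 250 429 grey (np.int64(262), np.int64(374), np.float64(318.0))
250 wood 383 429 grey (np.int64(262), np.int64(382), np.float64(322.0))
270 wood 394 426 grey (np.int64(262), np.int64(391), np.float64(326.5))
```

View pics/z2.png

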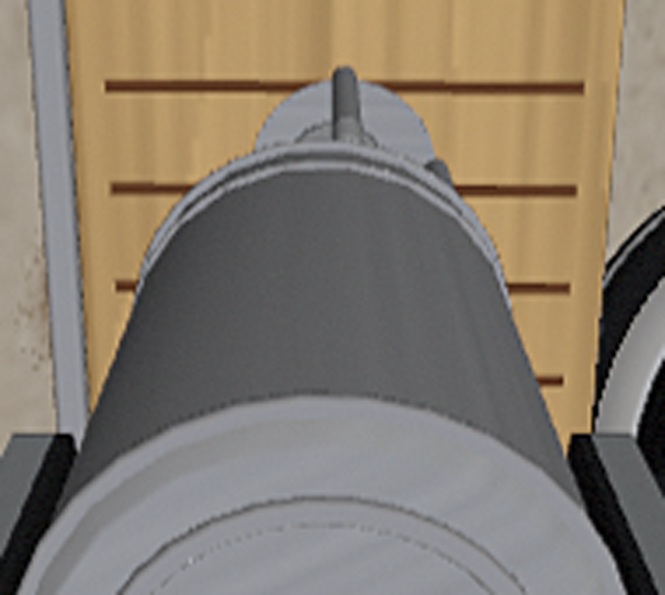

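```bash
python3 - <<'E'
from h import *
c=r.get_calibration("wrist");T=c["tool_from_camera"]
def pr(X):
    v=np.linalg.inv(T)@np.r_[X,1];return np.round([c["fx"]*v[0]/v[2]+c["cx"],c["fy"]*v[1]/v[2]+c["cy"]],1)
print("board end, seen 71",pr([.7+85,4.8,168.7]),"foot",pr([.7,4.8,168.7]),"disc edge r21, seen 153",pr([21.7,4.8,168.7]))
print("mouth near rim, seen 171",pr([31,0,83.5]),"lid near rim, seen 243",pr([31,0,-16.5]))
im=cv2.imread("pics/p1_wrist.png");h=cv2.cvtColor(im,cv2.COLOR_BGR2HSV)
for x in(280,323,370):print(x,h[64:80,x,1])
print(im[140:180,318].sum(1)//3); print(im[232:256,318].sum(1)//3)
print(row(FOOT+AX*(83.5+60),Rt(tilt=30)),row(FOOT+AX*(83.5),Rt(tilt=30)))
E
```

```text
board end, seen 71 [321.5  71.1] foot [320.9 178.7] disc edge r21, seen 153 [321.1 153.9]
mouth near rim, seen 171 [314.6 167.9] lid near rim, seen 243 [313.  244.3]
280 [ 36  36  36  35  37  31  60 129 113 114 113 111 111 113 113 113]
323 [ 36  38  36  36  33  30  48 114 116 109 111 110 109 110 109 108]
370 [ 34  36  34  36  35  33  49 116 115 109 108 110 107 111 110 110]
[133 131 129 132 131 131 133 131 132 132 134 133 137 145 156 156 154 153
 151 152 154 155 159 159 140 117 135 133 134 123 133 156 142 107  84  93
 132 147 108  86]
[ 96  94  91  95  92  96  94  94  93  81  82 123 144 150 148 148 148 146
 145 145 146 147 147 149]
[-0.0039  0.0005  0.0009  0.0004  0.012   0.1013] [-0.0039  0.0005  0.0009  0.0006  0.0135  0.3413]
```

The wrist view agrees with the plan: the foot is about 5 mm up-slope in tool y, and the board end falls on the predicted row 71. I'll align, start the prong into the mouth and check.

```bash
python3 -m inch '[[-0.004,0,0,0.004,0.013,0,-1],[-0.004,0,0,0.004,0.013,0,-1],[-0.004,0,0,0.004,0.013,0,-1],[-0.004,0,0,0.004,0.013,0.02,-1],[-0.004,0,0,0.004,0.013,0.04,-1],[-0.004,0,0,0.004,0.013,0.06,-1],[-0.004,0,0,0.004,0.013,0.08,-1],[-0.004,0,0,0.004,0.013,0.1,-1],[-0.004,0,0,0.004,0.013,0.1,-1],[-0.004,0,0,0.004,0.013,0.1,-1]]' 60
python3 - <<'E'
from h import *
s=r.state();show();A=s["eef_rot"];print("foot in tool",A.T@(FOOT-s["eef_pos"]),"ax",np.degrees(np.arccos(-A[:,2]@AX)))
im=r.capture("wrist")[:,:,::-1];cv2.imwrite("pics/p2.png",im);h=cv2.cvtColor(im,cv2.COLOR_BGR2HSV)
for y in(120,130,140,150,155,160,170,180):
    w=np.where(h[y,215:430,1]>80)[0]+215;g=np.where(h[y,262:392,1]<60)[0]+262
    print(y,w.min(),w.max(),(w.min()+w.max())/2,(g.min(),g.max(),(g.min()+g.max())/2) if len(g) else None)
E
```

```text
time: 7.05
eef_pos: [500.7, -75.5, 185.4]
eef_rot: [[0.148, 0.857, 0.493], [0.989, -0.128, -0.075], [-0.001, 0.499, -0.867]]
wrist_force: [-0.1, -0.1, -0.6]
grip_width: 60.3
7.05 [500.7 -75.5 185.4] [[0.148, 0.857, 0.493], [0.989, -0.128, -0.075], [-0.001, 0.499, -0.867]] [-0.1 -0.1 -0.6] 60.3 [-0.32 -0.09 -0.82  0.32  0.09  1.42]
foot in tool [-5.67765230e-02  1.10134231e+00  1.43289786e+02] ax 0.1060905646824426
120 232 408 320.0 None
130 233 407 320.0 None
140 233 406 319.5 None
150 234 405 319.5 None
155 234 405 319.5 None
160 235 404 319.5 (np.int64(313), np.int64(325), np.float64(319.0))
170 235 404 319.5 (np.int64(297), np.int64(342), np.float64(319.5))
180 236 403 319.5 (np.int64(284), np.int64(349), np.float64(316.5))
```

No contact so far. The foot is still 1–2 mm up-slope, so I'll add 1.5 mm in tool y while pushing on.

```bash
python3 -m inch '[[0,0,0,0,0.006,0,-1],[0,0,0,0,0.006,0.02,-1],[0,0,0,0,0.006,0.04,-1],[0,0,0,0,0.006,0.06,-1],[0,0,0,0,0.006,0.08,-1],[0,0,0,0,0.006,0.1,-1],[0,0,0,0,0.006,0.12,-1],[0,0,0,0,0.006,0.14,-1],[0,0,0,0,0.006,0.16,-1],[0,0,0,0,0.006,0.18,-1],[0,0,0,0,0.006,0.19,-1],[0,0,0,0,0.006,0.2,-1],[0,0,0,0,0.006,0.2,-1]]' 60
python3 - <<'E'
from h import *
s=r.state();A=s["eef_rot"];print("foot in tool",A.T@(FOOT-s["eef_pos"]),"ax",np.degrees(np.arccos(-A[:,2]@AX)), "F tool",A.T@s["wrist_force"],s["wrist_torque"])
E
```

```text
time: 8.18
eef_pos: [526.9, -79.6, 143.1]
eef_rot: [[0.148, 0.857, 0.494], [0.989, -0.128, -0.075], [-0.001, 0.5, -0.866]]
wrist_force: [-0.5, 0.5, -1.6]
grip_width: 60.8
foot in tool [-1.57908053e-02 -8.53994142e-01  9.33557471e+01] ax 0.09225479624822308 F tool [ 0.42587936 -1.30183722  1.15095716] [0.08830618 0.56524222 0.0170143 ]
```

```bash
python3 -m inch '[[0,0,0,0,0,0.01,-1],[0,0,0,0,0,0.02,-1],[0,0,0,0,0,0.028,-1],[0,0,0,0,0,0.034,-1],[0,0,0,0,0,0.04,-1],[0,0,0,0,0,0.042,-1],[0,0,0,0,0,0.042,-1]]' 60
python3 - <<'E'
from h import *
s=r.state();A=s["eef_rot"];print("foot in tool",A.T@(FOOT-s["eef_pos"]), "F tool",A.T@s["wrist_force"],s["wrist_torque"])
E
```

```text
time: 8.77
eef_pos: [532.1, -80.4, 134.4]
eef_rot: [[0.148, 0.857, 0.494], [0.989, -0.128, -0.075], [-0.002, 0.5, -0.866]]
wrist_force: [0.4, -0.1, -2.0]
grip_width: 60.5
foot in tool [ 1.78421438e-02 -1.08038351e+00  8.31692206e+01] F tool [-0.06423762 -0.64192871  1.99517213] [ 0.13063799  0.57809441 -0.05445918]
```

```bash
python3 -m inch '[[0,0,0,0,0,0.005,-1],[0,0,0,0,0,0.01,-1],[0,0,0,0,0,0.012,-1],[0,0,0,0,0,0.012,-1]]' 60
python3 - <<'E'
from h import *
s=r.state();A=s["eef_rot"];print("foot in tool",A.T@(FOOT-s["eef_pos"]), "F tool",A.T@s["wrist_force"],s["wrist_torque"])
ims={n:r.capture(n)[:,:,::-1] for n in("side","wrist")}
for n in ims: cv2.imwrite(f"pics/p3_{n}.png",ims[n])
o=np.zeros((400,800,3),np.uint8);o[:,:400]=ims["wrist"][:,120:520];o[:,400:]=cv2.resize(ims["side"][110:210,280:380],(400,400),interpolation=2);cv2.imwrite("pics/z3.png",o)
E
```

```text
time: 9.1
eef_pos: [532.5, -80.5, 134.0]
eef_rot: [[0.149, 0.856, 0.495], [0.989, -0.128, -0.077], [-0.002, 0.501, -0.866]]
wrist_force: [-28.7, 4.6, 33.6]
grip_width: 60.6
foot in tool [ 0.13152291 -1.32165684 82.6513003 ] F tool [  0.20358223  -8.32747871 -43.63341763] [ 0.34222518  2.22197152 -0.05606796]
```

View pics/z3.png

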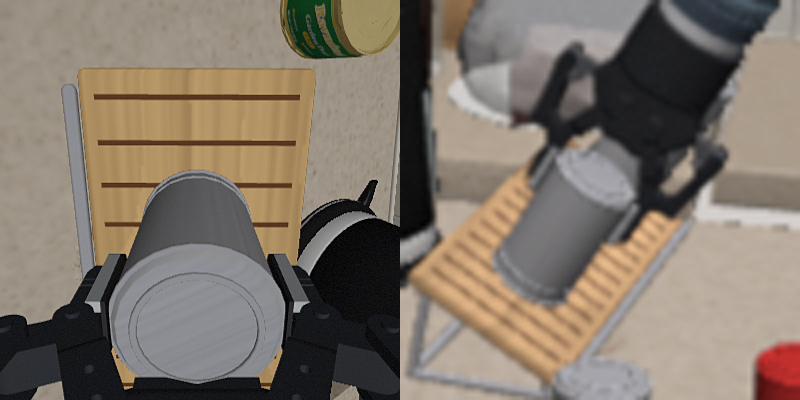

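The cup's mouth sits on the board in both views, and the 43 N axial reaction confirms it is home. I'll back off the push, open, and withdraw along the axis.

```bash
python3 -m inch '[[0,0,0,0,0,-0.006,-1],[0,0,0,0,0,-0.008,-0.6],[0,0,0,0,0,-0.008,0],[0,0,0,0,0,-0.008,0.5],[0,0,0,0,0,-0.008,1],[0,0,0,0,0,-0.008,1],[0,0,0,0,0,-0.008,1],[0,0,0,0,0,-0.008,1]]' 20
python3 -m inch '[[0,0,0,0,0,-0.04,1],[0,0,0,0,0,-0.1,1],[0,0,0,0,0,-0.18,1],[0,0,0,0,0,-0.28,1],[0,0,0,0,0,-0.38,1],[0,0,0,0,0,-0.42,1],[0,0,0,0,0,-0.42,1]]'
python3 - <<'E'
from h import *
show();s=r.state();im=r.capture("wrist");cv2.imwrite("pics/p4.png",im[:,:,::-1])
print(wproj(s,FOOT+AX*103),row([400,100,250],Rt()),row([468,279,290],Rt()))
E
```

```text
time: 9.87
eef_pos: [532.8, -80.5, 133.6]
eef_rot: [[0.148, 0.856, 0.494], [0.989, -0.128, -0.076], [-0.002, 0.5, -0.866]]
wrist_force: [-0.9, -0.7, 0.6]
grip_width: 85.6
time: 10.45
eef_pos: [481.7, -72.9, 227.6]
eef_rot: [[0.148, 0.854, 0.499], [0.989, -0.127, -0.077], [-0.002, 0.504, -0.863]]
wrist_force: [0.7, -0.1, -0.3]
grip_width: 85.6
10.45 [481.7 -72.9 227.6] [[0.148, 0.854, 0.499], [0.989, -0.127, -0.077], [-0.002, 0.504, -0.863]] [ 0.7 -0.1 -0.3] 85.6 [-0.33 -0.18 -0.78  0.45  0.09  1.41]
[308.29623758 215.45301429] [ 0.3355  0.0015  0.      0.6351 -0.3186 -0.2976] [ 0.3355  0.0015  0.      1.3832 -0.0966 -0.3554]
```

View pics/p4.png

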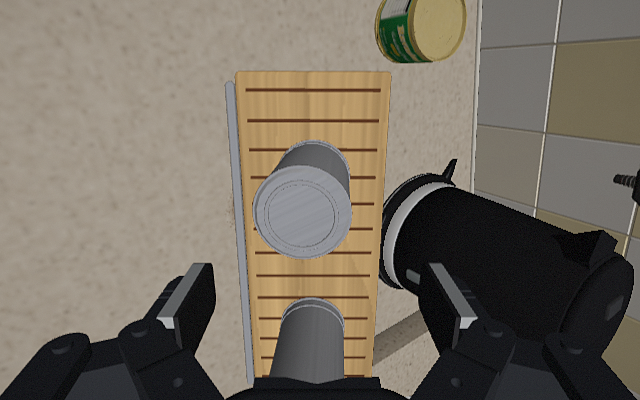

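The cup hangs on the prong with its lid at about (302,212) and the beaker is undisturbed below it. The lean is a few mm, within the prong's play. Next, the flask.

```bash
python3 -m inch '[[0.03,0,0,0.06,-0.03,-0.1,1],[0.1,0,0,0.2,-0.1,-0.2,1],[0.17,0.001,0,0.33,-0.2,-0.25,1],[0.25,0.001,0,0.48,-0.28,-0.3,1],[0.33,0.0015,0,0.6351,-0.3186,-0.3,1],[0.3355,0.0015,0,0.6351,-0.3186,-0.2976,1],[0.3355,0.0015,0,0.6351,-0.3186,-0.2976,1],[0.3355,0.0015,0,0.6351,-0.3186,-0.2976,1]]'
python3 - <<'E'
from h import *
show();print(row([468,280,250],Rt()), onz("top",(195,228),4.5))
E
```

```text
time: 11.17
eef_pos: [399.4, 100.3, 247.4]
eef_rot: [[0.146, 0.989, -0.005], [0.989, -0.146, 0.0], [-0.0, -0.005, -1.0]]
wrist_force: [-0.0, -0.6, 0.3]
grip_width: 84.9
11.17 [399.4 100.3 247.4] [[0.146, 0.989, -0.005], [0.989, -0.146, 0.0], [-0.0, -0.005, -1.0]] [-0.  -0.6  0.3] 84.9 [ 0.09  0.06 -0.35  1.17  0.    1.81]
[-2.900e-03  3.000e-04  9.000e-04  7.514e-01  1.660e-01 -1.160e-02] [500.74328509 414.49467652   4.5       ]
```

```bash
python3 -m inch '[[-0.003,0,0,0.15,0.034,-0.01,1],[-0.003,0,0,0.3,0.066,-0.01,1],[-0.003,0,0,0.45,0.1,-0.01,1],[-0.003,0,0,0.6,0.134,-0.01,1],[-0.003,0,0,0.751,0.166,-0.01,1],[-0.003,0,0,0.751,0.166,-0.01,1],[-0.003,0,0,0.751,0.166,-0.01,1],[-0.003,0,0,0.751,0.166,-0.01,1]]'
python3 - <<'E'
from h import *
show();s=r.state();im=r.capture("wrist")[:,:,::-1];cv2.imwrite("pics/p5.png",im)
g=cv2.cvtColor(im,cv2.COLOR_BGR2HSV);u=wproj(s,[467,279.5,165]).round().astype(int);print(u)
m=((g[...,1]<28)&(g[...,2]>110)).astype(np.uint8)*255;k=np.zeros_like(m);cv2.circle(k,tuple(map(int,u)),90,255,-1);m&=k
m=cv2.morphologyEx(cv2.morphologyEx(m,cv2.MORPH_CLOSE,np.ones((7,7))),cv2.MORPH_OPEN,np.ones((5,5)))
c=max(cv2.findContours(m,0,1)[0],key=cv2.contourArea);e=cv2.fitEllipse(cv2.convexHull(c));print(e)
a=wz(s,e[0],165);print(a,row([a[0],a[1],141],Rt(),s))
E
```

```text
time: 11.83
eef_pos: [467.8, 278.0, 251.7]
eef_rot: [[0.149, 0.989, 0.002], [0.989, -0.149, -0.0], [0.0, 0.002, -1.0]]
wrist_force: [-0.1, -0.8, 0.1]
grip_width: 85.7
11.83 [467.8 278.  251.7] [[0.149, 0.989, 0.002], [0.989, -0.149, -0.0], [0.0, 0.002, -1.0]] [-0.1 -0.8  0.1] 85.7 [ 0.42  0.31 -0.02  1.23 -0.    2.14]
[313 213]
((317.68218994140625, 207.9525146484375), (79.98163604736328, 87.25821685791016), 79.32755279541016)
[470.10704517 282.44478356 165.        ] [ 1.500e-03 -2.000e-04 -1.000e-03  1.860e-02  5.300e-03  4.429e-01]
```

```bash
python3 -m inch '[[0.001,0,0,0.014,0.005,0.08,1],[0.001,0,0,0.014,0.005,0.18,1],[0.001,0,0,0.014,0.005,0.28,1],[0.001,0,0,0.014,0.005,0.36,1],[0.001,0,0,0.014,0.005,0.42,1],[0.001,0,0,0.014,0.005,0.443,1],[0.001,0,0,0.014,0.005,0.443,1],[0.001,0,0,0.014,0.005,0.443,0],[0.001,0,0,0.014,0.005,0.443,-1],[0.001,0,0,0.014,0.005,0.443,-1],[0.001,0,0,0.014,0.005,0.443,-1],[0.001,0,0,0.014,0.005,0.443,-1],[0.001,0,0,0.014,0.005,0.443,-1],[0.001,0,0,0.014,0.005,0.443,-1]]' 60
python3 -m inch '[[0,0,0,0,0,-0.04,-1],[0,0,0,0,0,-0.1,-1],[0,0,0,0,0,-0.17,-1],[0,0,0,0,0,-0.22,-1],[0,0,0,0,0,-0.22,-1]]' 60
python3 - <<'E'
from h import *
show();print(row([502,430,200],Rt()))
E
```

```text
time: 13.05
eef_pos: [470.9, 283.6, 142.6]
eef_rot: [[0.148, 0.989, 0.003], [0.989, -0.148, 0.002], [0.002, 0.002, -1.0]]
wrist_force: [-2.5, -0.8, 7.2]
grip_width: 51.0
time: 13.47
eef_pos: [471.8, 284.0, 199.2]
eef_rot: [[0.147, 0.989, 0.005], [0.989, -0.147, 0.003], [0.004, 0.005, -1.0]]
wrist_force: [0.2, 0.8, -1.2]
grip_width: 50.7
13.47 [471.8 284.  199.2] [[0.147, 0.989, 0.005], [0.989, -0.147, 0.003], [0.004, 0.005, -1.0]] [ 0.2  0.8 -1.2] 50.7 [ 0.43  0.35 -0.12  1.1   0.    2.15]
[ 3.000e-03 -2.400e-03  2.000e-04  5.954e-01  3.340e-02 -7.000e-04]
```

```bash
python3 -m inch '[[0.003,-0.002,0,0.04,0.002,0,-1],[0.003,-0.002,0,0.12,0.006,0,-1],[0.003,-0.002,0,0.22,0.012,0,-1],[0.003,-0.002,0,0.32,0.018,0,-1],[0.003,-0.002,0,0.42,0.024,0,-1],[0.003,-0.002,0,0.51,0.029,0,-1],[0.003,-0.002,0,0.57,0.032,0,-1],[0.003,-0.002,0,0.595,0.033,0,-1],[0.003,-0.002,0,0.595,0.033,0,-1],[0.003,-0.002,0,0.595,0.033,0,-1]]' 60
python3 - <<'E'
from h import *
show();print(row([502,430,147.5],Rt()))
E
```

```text
time: 14.3
eef_pos: [499.8, 428.4, 195.1]
eef_rot: [[0.148, 0.989, -0.006], [0.989, -0.148, -0.003], [-0.004, -0.006, -1.0]]
wrist_force: [-0.0, -0.7, -1.3]
grip_width: 50.5
14.3 [499.8 428.4 195.1] [[0.148, 0.989, -0.006], [0.989, -0.148, -0.003], [-0.004, -0.006, -1.0]] [-0.  -0.7 -1.3] 50.5 [0.61 0.58 0.24 1.24 0.   2.33]
[-0.0035  0.0025  0.0002  0.0082  0.0088  0.1905]
```

```bash
python3 -m inch '[[-0.0035,0.0025,0,0.008,0.008,0.03,-1],[-0.0035,0.0025,0,0.008,0.008,0.07,-1],[-0.0035,0.0025,0,0.008,0.008,0.11,-1],[-0.0035,0.0025,0,0.008,0.008,0.14,-1],[-0.0035,0.0025,0,0.008,0.008,0.16,-1],[-0.0035,0.0025,0,0.008,0.008,0.17,-1],[-0.0035,0.0025,0,0.008,0.008,0.178,-1],[-0.0035,0.0025,0,0.008,0.008,0.182,-1],[-0.0035,0.0025,0,0.008,0.008,0.182,-1]]' 60
python3 - <<'E'
from h import *
show()
E
```

```text
time: 15.05
eef_pos: [502.3, 430.7, 150.3]
eef_rot: [[0.148, 0.989, 0.001], [0.989, -0.148, 0.002], [0.002, 0.001, -1.0]]
wrist_force: [-0.1, 0.3, -1.2]
grip_width: 51.1
15.05 [502.3 430.7 150.3] [[0.148, 0.989, 0.001], [0.989, -0.148, 0.002], [0.002, 0.001, -1.0]] [-0.1  0.3 -1.2] 51.1 [0.61 0.6  0.16 1.13 0.   2.33]
```

```bash
python3 -m inch '[[0,0,0,0,0,0.004,-1],[0,0,0,0,0,0.008,-1],[0,0,0,0,0,0.011,-1],[0,0,0,0,0,0.013,-1],[0,0,0,0,0,0.013,-1]]' 60
```

```text
time: 15.47
eef_pos: [502.2, 430.7, 147.2]
eef_rot: [[0.148, 0.989, 0.001], [0.989, -0.148, 0.002], [0.002, 0.001, -1.0]]
wrist_force: [0.2, 0.7, -0.9]
grip_width: 50.9
```

```bash
python3 -m inch '[[0,0,0,0,0,0.003,-1],[0,0,0,0,0,0.005,-1],[0,0,0,0,0,0.005,-1]]' 60
```

```text
time: 15.72
eef_pos: [502.2, 430.9, 147.1]
eef_rot: [[0.148, 0.989, 0.002], [0.989, -0.148, 0.002], [0.003, 0.001, -1.0]]
wrist_force: [-1.7, -1.5, 4.4]
grip_width: 51.0
```

Contact came at z 147.1, as predicted. I'll release gently and retreat upward.

```bash
python3 -m inch '[[0,0,0,0,0,0,-0.5],[0,0,0,0,0,0,0],[0,0,0,0,0,0,0.4],[0,0,0,0,0,0,0.8],[0,0,0,0,0,0,1],[0,0,0,0,0,0,1],[0,0,0,0,0,0,1]]' 20
python3 -m inch '[[0,0,0,0,0,-0.04,1],[0,0,0,0,0,-0.12,1],[0,0,0,0,0,-0.22,1],[0,0,0,0,0,-0.32,1],[0,0,0,-0.1,-0.1,-0.38,1],[0,0,0,-0.25,-0.2,-0.38,1],[0,0,0,-0.4,-0.3,-0.38,1],[0,0,0,-0.5,-0.35,-0.38,1],[0,0,0,-0.5,-0.35,-0.38,1],[0,0,0,-0.5,-0.35,-0.38,1],[0,0,0,-0.5,-0.35,-0.38,1]]'
python3 - <<'E'
from h import *
show()
s=r.capture("side")[:,:,::-1];t=r.capture("top")[:,:,::-1];cv2.imwrite("pics/f_side.png",s);cv2.imwrite("pics/f_top.png",t)
o=np.zeros((600,800,3),np.uint8);o[:360,:400]=cv2.resize(s[100:280,260:460],(400,360),interpolation=2)
o[:360,400:]=cv2.resize(s[200:380,260:460],(400,360),interpolation=2)
o[360:,:]=cv2.resize(t[120:270,80:580],(800,240),interpolation=2);cv2.imwrite("pics/z4.png",o)
E
```

```text
time: 16.3
eef_pos: [502.1, 430.6, 145.5]
eef_rot: [[0.148, 0.989, 0.001], [0.989, -0.148, 0.001], [0.001, 0.0, -1.0]]
wrist_force: [-0.8, 0.5, -0.0]
grip_width: 85.6
time: 17.22
eef_pos: [397.8, 320.3, 241.6]
eef_rot: [[0.148, 0.989, 0.003], [0.989, -0.148, 0.003], [0.003, 0.002, -1.0]]
wrist_force: [0.1, 0.6, -0.1]
grip_width: 85.6
17.22 [397.8 320.3 241.6] [[0.148, 0.989, 0.003], [0.989, -0.148, 0.003], [0.003, 0.002, -1.0]] [ 0.1  0.6 -0.1] 85.6 [ 0.55  0.25 -0.14  1.18  0.    2.27]
```

View pics/z4.png

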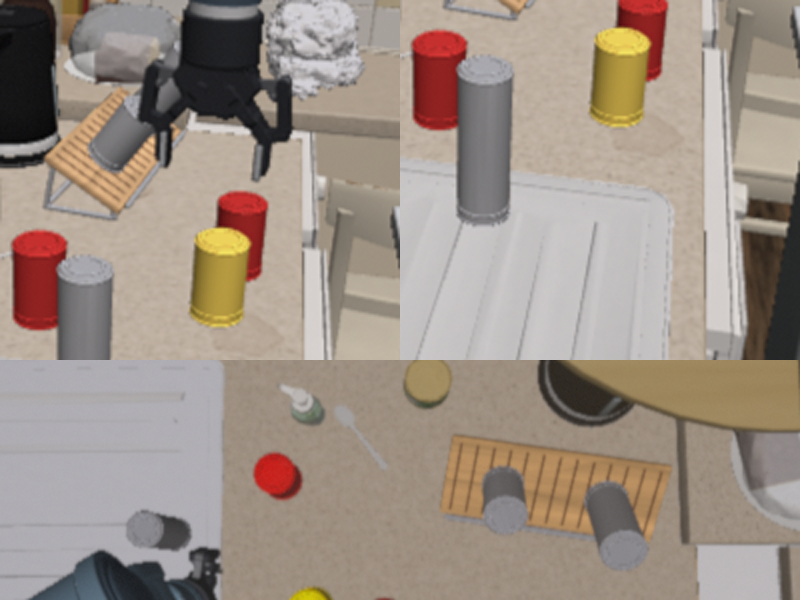

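Side and top show the flask upright on the draining board, the cup on its prong, and the beaker and bystanders in place. I'll run a final numeric check, including bystander motion between the first and last top views.

```bash
python3 - <<'E'
from h import *
S=lambda x,y:(260+(x-400)/2,200+y/2)
T=lambda x,y:(80+x/1.6,120+(y-360)/1.6)
print("flask lid",tri(S(486,69),T(145,528)),"base side z4.5",onz("side",S(483,212),4.5))
print("cup lid top pred",proj("top",FOOT+AX*102),"seen",T(506,513)); print("beaker lid seen",T(624,548),"was",(350+120,160+236/3))
P=wz  # cup lid from p4 wrist picture, pose at that time
s=dict(eef_pos=np.array([481.7,-72.9,227.6]),eef_rot=np.array([[0.148,.854,.499],[.989,-.127,-.077],[-.002,.504,-.863]]))
o1,d1=wray(s,(302.5,212));o2,d2=ray("top",T(506,513))
k=np.linalg.lstsq(np.c_[d1,-d2],o2-o1,rcond=None)[0];L=(o1+k[0]*d1+o2+k[1]*d2)/2
print("cup lid",L,"pred",FOOT+AX*102,"gap",np.linalg.norm(o1+k[0]*d1-o2-k[1]*d2),"along",(L-FOOT)@AX,"lean",np.degrees(np.arccos((L-FOOT)@AX/np.linalg.norm(L-FOOT))))
a,b=cv2.imread("pics/top0.png"),cv2.imread("pics/f_top.png")
for n,(x0,x1,y0,y1) in dict(bystanders=(245,365,110,190),beaker=(440,500,180,255)).items():
    print(n,"changed px",int((cv2.absdiff(a,b)[y0:y1,x0:x1].max(2)>30).sum()))
E
```

```text
flask lid (array([500.3, 427.9, 165.8]), 0.9) base side z4.5 [499.68899727 430.42529719   4.5       ]
cup lid top pred [396.16511363 214.76399645] seen (396.25, 215.625)
beaker lid seen (470.0, 237.5) was (470, 238.66666666666669)
cup lid [520.69609314 -79.82034564 143.14503706] pred [521.86019097 -78.96172003 150.13459119] gap 0.9619542257617186 along 96.45906770589033 lean 2.670645537975959
bystanders changed px 0
beaker changed px 0
```

```bash
python3 - <<'E'
from bench import r
print(r.finish_job())
E
```

```text
the job is handed in; nothing more can be done
None
```

The free prong was the short stout one, so I hung the cup on it, pushed home onto the board, and stood the flask mouth down on the draining board. I let go of both and handed the job in at about 17 s of the 72 s allowed. `finish_job` reports no verdict.

- **Cup:** pushing it home met a 43 N reaction along the prong, 3 N over the 40 N limit set for the arm or gripper body. This push went through the cup held in the fingers, and I backed off before opening. The last measurement put its closed end 96 mm from the prong's foot, against 100 mm expected, so that check was about 4 mm short. The reaction and the views say it is home. It leans about 2.7°, under the 8° limit.
- **Flask:** it stands at about (500, 429), which is within the required area. Its top and base agree to about 2.5 mm, so it is upright. The top measured 166 mm high against 169.5 mm expected, within the accuracy of the pixel picks.
- **Everything else:** no pixels changed around the beaker, tin, pump bottle or spoon between the first and last top views. The gripper finished open and clear of everything.

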